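Open the chuck's vacuum zones from the centre out

TASK

Open the wafer chuck's three vacuum zones from the centre outwards: with the fingertips, gently press down first the small round push-valve, then the large round one, then the long bar-shaped one, each well down so that it stays on. Only press: do not pick up or shove the valves, and leave the wafer, the lens, the sample box and the tweezers where they are. Finish with the hand clear of everything.

Things in the scene. Friction and masses are not known exactly. Their poses are not given: they have to be found in the camera images.
- valve_small: A free-standing push-valve block, 0.8 kg or so, with a small round cap. Origin at the centre of its underside, z up. Foot plate 70 x 70 x 10 mm, aluminium body 56 x 56 mm up to 60 mm high, a short brass nozzle out of the middle of the +x and -x sides (to 39 mm from the centre, 25 mm high), and a black cap on a stem in the middle. It only rests on the bench: it must stay where it stands (within 10 mm).
- cap_small (a point): Centre of the flat top of the small round cap; it moves with the cap. 90 mm above the bench at the start, 78 mm when fully down and let go. The cap sits on its stem with a cushion that gives 0.5 mm per N (7 mm at most): while pressed it goes about 1.5 mm further than the stem, and past the end of the stroke the force grows by 2 N per mm. The cap is a disc 20 mm across and 10 mm thick.
- plunger_small (a joint): How far the stem under the small round cap is pushed down, in m: 0 up (as at the start), 0.012 fully down. Counts as on from 0.007. The stem slides against about 3 N of friction and stays where it is left (no return spring). A push of more than 25 N on the valve counts as rough.
- valve_large: A free-standing push-valve block, 0.8 kg or so, with a large round cap. Origin at the centre of its underside, z up. Foot plate 70 x 70 x 10 mm, aluminium body 56 x 56 mm up to 60 mm high, a short brass nozzle out of the middle of the +x and -x sides (to 39 mm from the centre, 25 mm high), and a black cap on a stem in the middle. It only rests on the bench: it must stay where it stands (within 10 mm).
- cap_large (a point): Centre of the flat top of the large round cap; it moves with the cap. 90 mm above the bench at the start, 78 mm when fully down and let go. The cap sits on its stem with a cushion that gives 0.5 mm per N (7 mm at most): while pressed it goes about 1.5 mm further than the stem, and past the end of the stroke the force grows by 2 N per mm. The cap is a disc 44 mm across and 10 mm thick.
- plunger_large (a joint): How far the stem under the large round cap is pushed down, in m: 0 up (as at the start), 0.012 fully down. Counts as on from 0.007. The stem slides against about 3 N of friction and stays where it is left (no return spring). A push of more than 25 N on the valve counts as rough.
- valve_bar: A free-standing push-valve block, 0.8 kg or so, with a long bar-shaped cap. Origin at the centre of its underside, z up. Foot plate 70 x 70 x 10 mm, aluminium body 56 x 56 mm up to 60 mm high, a short brass nozzle out of the middle of the +x and -x sides (to 39 mm from the centre, 25 mm high), and a black cap on a stem in the middle. It only rests on the bench: it must stay where it stands (within 10 mm).
- cap_bar (a point): Centre of the flat top of the long bar-shaped cap; it moves with the cap. 90 mm above the bench at the start, 78 mm when fully down and let go. The cap sits on its stem with a cushion that gives 0.5 mm per N (7 mm at most): while pressed it goes about 1.5 mm further than the stem, and past the end of the stroke the force grows by 2 N per mm. The cap is a bar 56 mm long (along the valve's x), 18 mm wide and 10 mm thick.
- plunger_bar (a joint): How far the stem under the long bar-shaped cap is pushed down, in m: 0 up (as at the start), 0.012 fully down. Counts as on from 0.007. The stem slides against about 3 N of friction and stays where it is left (no return spring). A push of more than 25 N on the valve counts as rough.
- chuck: Fixed round aluminium wafer chuck, 180 mm across and 30 mm high; origin at the centre of its underside.
- wafer: Dark grey disc, 100 mm across and 4 mm thick, lying loose on the chuck; origin at the centre of its underside. Leave alone.
- objective: Loose steel microscope lens standing on its narrow nose, 34 mm across and 58 mm high; origin at the centre of its underside. Leave alone.
- sample_box: Loose flat sample box, 80 x 60 x 25 mm, white with a grey lid; origin at the centre of its underside. Leave alone.
- tweezers: Loose tweezers lying on the bench, about 120 mm long, 9 mm wide and 5 mm high, black handle and steel tip, tip towards its +x; origin under its middle. Leave alone.
Mind the look-alikes: they are no part of the job. What is shaped like the valve_small but red or turquoise is not meant. What is shaped like the valve_bar but purple is not meant.

How it is judged:
By the outcome, as a careful person would: the job done as asked, in the order asked, and still so for the second after the job is handed in, with the robot touching nothing.
It also fails if it takes over 43 s, if anything falls off the work surface, if the arm or the gripper's body presses on something with over 40 N, if the wrist force passes 120 N, or if a joint passes its speed limit or range.

ROBOT

A 6-joint arm with a two-finger parallel gripper is mounted at the origin on the work surface. World frame = base frame: x ahead of the robot, y to its left, z up, the work surface at z = 0. Lengths are in mm, angles in rad, forces in N, time in s.
With the tool pointing down it reaches from about 275 to 750 mm from the base axis. Payload 10.2 kg.
Tool frame: the origin (TCP) lies midway between the tips of the shut fingers; the grasp point (between the pads) lies 19 mm behind it; z points along the fingers, y is the line along which they close (so a half turn about z gives the same grasp; the last joint's range is limited). The gripper opens to 85 mm and grips with 20 to 120 N. Pads are 22 mm wide; open, the fingers measure 114 mm over their backs; the gripper's body (76 mm by 85 mm) begins 54 mm behind the grasp point. The pads swing forward as they close: fully open they stand 13 mm farther back than shut.
Start: joints at [1.047, 0.313, 1.498, -0, 1.331, -0.223], TCP at [155.562, 501.43, 231.294] pointing down, gripper open.
Joint ranges: [-2.94, 2.94], [-0.97, 2.17], [0.19, 2.56], [-1.23, 4.37], [0.02, 3.11], [-2.88, 2.88]. Speed limits (rad/s): [2.39, 2.39, 3.01, 3.14, 3.14, 3.14].

INTERFACE

Orientations are given as a unit quaternion [w, x, y, z].
In Python, from rig import ctrl gives the robot as it stands.
- The arm moves only by the tool send_rows, never from a script. Its argument "targets" is a list of rows, each a list of 7 numbers: the closure, from -1 (fully open) to 1 (shut), so that 0 is half open, then the shift along the tool's x, y, z in m, then the turn, a rotation vector about the tool's x, y, z in rad. In form: [[claw, dx, dy, dz, ax, ay, az], ...]. A call has exactly 10 rows; each row shifts and turns the commanded pose from where the row before left it, along the tool's axes as they then stand; what a row does not reach is not made up. A row lasts 1/8 s, in which the tool goes at most 62.5 mm and 10.7 degrees, less where a joint would pass 70% of its speed; a pose out of reach is approached as far as the arm can. A call with a gripper value outside its range is refused whole. The fingers move at their own pace and stop on an object; "squeeze" is the grip in N (left out, the last holds). Time passes only in rows, so rows that do not move let the fingers close, or fill a call up. It gives the time, the measured TCP pose, the force, the opening and the grip force at its end, in the units of the state.
- ctrl.sense(): the state, without advancing time (a new reading comes with each control period).
- ctrl.capture(name): name is "scene" or "top" or "wrist"; returns a dict with "img" (400x640x3 uint8, red, green, blue), "camera_matrix" (3x3 intrinsics, pixels), "R" (3x3) and "t" (3): a world point X has camera coordinates R X + t. Camera axes: x right, y down, z forward; pixel columns grow to the right and rows downward; lengths in mm; the calibration is good to about 2 mm. A picture is of the moment at which its call begins. There is no depth.
- ctrl.finish_job(): hands the job in; it is judged then, once.
Trained networks look in a picture, given as the dict that the camera call returned (one of the last four; its "shot" number tells which), for a name from the list of things; names that differ only in an ending like _2 or _b are one class to them, and where a whole thing is asked for, a point or a joint stands for the part that bears it (a point fixed in the world has none). Each returns a list of dicts, best first, with "score" (0 to 1); they miss things now and then, are a little off and sometimes report something else, mostly with a low value. They report only what shows in the picture. A call takes as long as a camera call. They do not tell look-alikes from the thing itself.
- ctrl.boxes_of(query, picture): "extent" ([left, top, width, height] in pixels, round what is visible of it).
- ctrl.landmark_of(query, picture): "point" ([column, row] in pixels: a listed point, or the origin of a listed thing).
The state is a dict: "time_s": time; "joints": joint angles; "dq": joint speeds; "tau": joint torques, N m; "eef_pos": TCP position; "ee_rot": TCP orientation; "force": force on the tool from outside, world axes, zero at the start; "wrist_torque": the same for the moment, N m; "grip_width": opening from 0.0 (shut) to 1.0 (fully open); "grip_force": force on a finger pad.
Only numpy, scipy, OpenCV 4.12 (cv2) and the standard library are available. Lean on these libraries where they do the work, as an engineer would, in place of code of your own. Each camera call takes 0.05 s, during which the arm holds its last target. There are 200 camera calls.

## Working session

There is one attempt and no reset: what is moved stays moved. The work goes in short steps, Python scripts to look and compute and a tool call to move; the robot and the scene stay as the last step left them, time stands still between calls to the robot, and variables do not carry over. Pictures are saved under pics/ and viewed, at most 10 in all, crops included, and the job is handed in when it is done.

Besides the shell and the picture viewer there is one more tool, called after "Call:" as a command line: name --pt "numbers of a row" for each row, then --argument value for the rest. send_rows: Moves the arm, as the interface text tells. Its arguments: {"type":"object","properties":{"targets":{"type":"array"},"squeeze":{"type":"number"}},"required":["targets"]}

```bash
mkdir -p pics; cat > h.py <<'E'
import numpy as np, cv2
from rig import ctrl
def onplane(p,c,z):
    K,R,t=[np.array(c[k],float) for k in("camera_matrix","R","t")]
    d=R.T@np.linalg.inv(K)@np.array([p[0],p[1],1.]); o=-R.T@t
    return o+d*(z-o[2])/d[2]
def proj(X,c):
    K,R,t=[np.array(c[k],float) for k in("camera_matrix","R","t")]
    q=K@(R@np.array(X,float)+t); return q[:2]/q[2]
def save(c,n): cv2.imwrite(f"pics/{n}.png",cv2.cvtColor(c["img"],cv2.COLOR_RGB2BGR))
E
python3 - <<'E'
from h import *
s=ctrl.sense(); print(s["eef_pos"],s["ee_rot"],s["time_s"],s["force"])
for n in("scene","top"):
    c=ctrl.capture(n); save(c,n+"0")
    for q in("cap_small","cap_large","cap_bar"):
        for r in ctrl.landmark_of(q,c)[:5]: print(n,q,np.round(r["point"]),round(r["score"],2),np.round(onplane(r["point"],c,90)))
E
```

```text
[155.41263535 501.2172167  230.74922135] [-2.39007214e-04  1.49820654e-01  9.88712995e-01 -5.72340017e-04] 0.0 [ 0.12328974  0.05326084 -0.7050812 ]
scene cap_small [336. 211.] 0.67 [621.  80.  90.]
scene cap_small [350. 123.] 0.62 [358.  67.  90.]
scene cap_small [269. 223.] 0.4 [676. -38.  90.]
scene cap_small [373. 166.] 0.38 [484. 136.  90.]
scene cap_large [180. 153.] 0.85 [ 531. -273.   90.]
scene cap_large [366. 193.] 0.27 [564. 131.  90.]
scene cap_bar [267. 197.] 0.77 [614. -60.  90.]
scene cap_bar [217. 246.] 0.55 [ 747. -117.   90.]
scene cap_bar [369. 194.] 0.48 [566. 136.  90.]
scene cap_bar [163. 244.] 0.28 [ 762. -214.   90.]
top cap_small [290. 176.] 0.59 [621.  89.  90.]
top cap_small [302. 289.] 0.56 [348.  58.  90.]
top cap_small [268. 234.] 0.39 [479. 141.  90.]
top cap_large [434. 216.] 0.71 [ 523. -265.   90.]
top cap_large [414. 144.] 0.15 [ 704. -220.   90.]
top cap_bar [350. 180.] 0.66 [612. -58.  90.]
top cap_bar [372. 126.] 0.45 [ 748. -114.   90.]
```

```bash
python3 -c "
import cv2,numpy as np
" ; ls pics
```

```text
scene0.png
top0.png
```

View pics/top0.png

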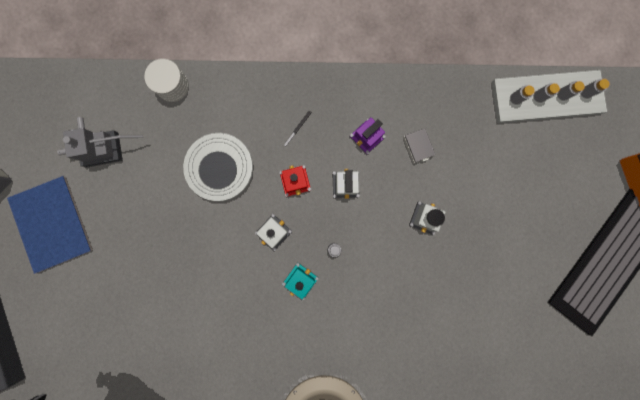

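View pics/scene0.png

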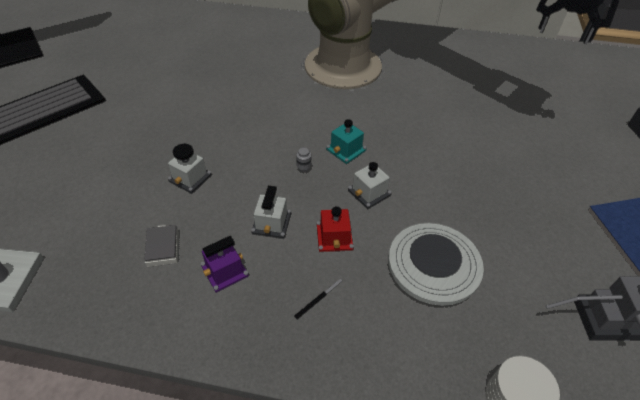

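The top view shows three plain valves: small at (270,233), large at (434,217) and bar at (347,182). The red, turquoise and purple ones are look-alikes. The scene view agrees: small at (373,167), large at (183,152), bar at (270,197). I'll go above the small one with the fingers shut.

Call:
send_rows --pt "1 -0.04 -0.024 0 0 0 0" --pt "1 -0.042 -0.025 0.004 0 0 0" --pt "1 -0.042 -0.025 0.004 0 0 0" --pt "1 -0.042 -0.025 0.004 0 0 0" --pt "1 -0.042 -0.025 0.004 0 0 0" --pt "1 -0.042 -0.025 0.004 0 0 0" --pt "1 -0.042 -0.025 0.004 0 0 0" --pt "1 -0.042 -0.025 0.004 0 0 0" --pt "1 -0.042 -0.025 0.004 0 0 0" --pt "1 -0.042 -0.025 0.004 0 0 0" --squeeze 40

```text
time_s: 1.65
eef_pos: [482.0, 138.4, 195.3]
ee_rot: [0.0, 0.15, 0.989, 0.0]
force: [1.0, 0.9, 0.2]
grip_width: 0.002
grip_force: 0.0
```

```bash
cat > look.py <<'E'
from h import *
import sys
from scipy.spatial.transform import Rotation as Ro
q,n=sys.argv[1:3]; z=90
s=ctrl.sense(); p=np.array(s["eef_pos"]); w=s["ee_rot"]; R=Ro.from_quat([w[1],w[2],w[3],w[0]]).as_matrix()
print("t",s["time_s"],"tcp",p.round(1),"grip",s["grip_width"],"F",np.round(s["force"],1),"toolz",R[:,2].round(3))
for cam in("wrist","scene","top"):
    c=ctrl.capture(cam)
    if cam=="wrist": save(c,n); print("tcp px",proj(p,c).round(), "cap est px")
    for r in ctrl.landmark_of(q,c)[:5]:
        X=onplane(r["point"],c,z); print(cam,np.round(r["point"]),round(r["score"],2),X.round(1),"tool shift",(R.T@(X-p)).round(1))
E
python3 look.py cap_small w1
```

```text
t 1.65 tcp [482.  138.4 195.3] grip 0.0021936405521861485 F [1.  0.9 0.2] toolz [ 0.  0. -1.]
tcp px [317. 251.] cap est px
wrist [315. 196.] 0.82 [484.3 136.3  90. ] tool shift [ -2.8  -1.3 105.3]
wrist [174.  69.] 0.79 [356.1  63.9  90. ] tool shift [  98.2 -108.5  105.2]
scene [374. 162.] 0.66 [473.4 136.9  90. ] tool shift [  7.8  -4.  105.3]
scene [351. 120.] 0.62 [349.1  69.3  90. ] tool shift [ 106.4 -105.4  105.2]
scene [337. 213.] 0.51 [625.   81.5  90. ] tool shift [-153.4  -11.9  105.3]
top [293. 176.] 0.63 [620.2  82.2  90. ] tool shift [-148.6  -12.7  105.3]
top [299. 287.] 0.61 [352.   65.5  90. ] tool shift [ 102.6 -108.2  105.2]
```

View pics/w1.png

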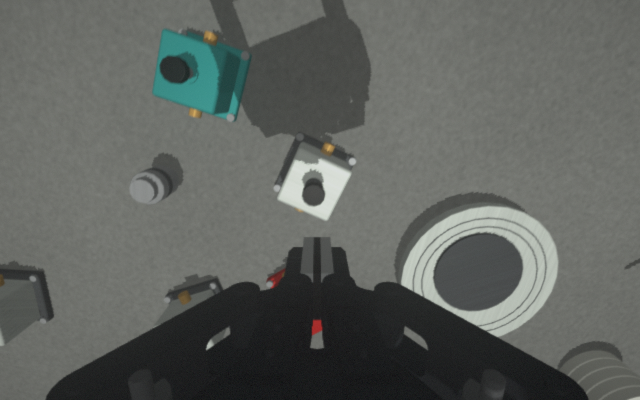

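The white small cap is at (314,192), clear of its neighbours, which agrees with the network. I'll shift about (-3,-1) mm and press down to z≈75.

Call:
send_rows --pt "1 -0.003 -0.001 0.04 0 0 0" --pt "1 0 0 0.045 0 0 0" --pt "1 0 0 0.01 0 0 0" --pt "1 0 0 0.005 0 0 0" --pt "1 0 0 0.004 0 0 0" --pt "1 0 0 0.004 0 0 0" --pt "1 0 0 0.004 0 0 0" --pt "1 0 0 0.003 0 0 0" --pt "1 0 0 0.003 0 0 0" --pt "1 0 0 0.002 0 0 0"

```text
time_s: 3.2
eef_pos: [483.9, 137.9, 75.3]
ee_rot: [0.0, 0.15, 0.989, 0.0]
force: [1.7, 0.4, 5.9]
grip_width: 0.004
grip_force: 2.6
```

The force of about 6 N at z=75.3 matches the stem at its end stop. Next, lift and go over to the large valve.

Call:
send_rows --pt "1 0 0 -0.03 0 0 0" --pt "1 0 0 -0.05 0 0 0" --pt "1 -0.02 -0.047 -0.005 0 0 0" --pt "1 -0.02 -0.047 -0.005 0 0 0" --pt "1 -0.02 -0.047 -0.005 0 0 0" --pt "1 -0.02 -0.047 -0.005 0 0 0" --pt "1 -0.02 -0.047 -0.005 0 0 0" --pt "1 -0.02 -0.047 -0.005 0 0 0" --pt "1 -0.02 -0.047 -0.005 0 0 0" --pt "1 -0.02 -0.046 -0.005 0 0 0"

```text
time_s: 4.45
eef_pos: [524.7, -269.2, 194.8]
ee_rot: [-0.001, 0.15, 0.989, 0.0]
force: [0.8, 0.4, 0.9]
grip_width: 0.001
grip_force: 0.0
```

```bash
python3 look.py cap_large w2
```

```text
t 4.45 tcp [ 524.7 -269.2  194.8] grip 0.0014516890154930033 F [0.8 0.4 0.9] toolz [-0.002  0.001 -1.   ]
tcp px [317. 251.] cap est px
wrist [314. 191.] 0.65 [ 521.5 -271.1   90. ] tool shift [  2.3  -2.9 104.8]
scene [180. 152.] 0.81 [ 528.3 -273.6   90. ] tool shift [ -5.   -3.3 104.7]
top [432. 216.] 0.65 [ 524.3 -259.6   90. ] tool shift [  3.    8.9 104.8]
```

View pics/w2.png

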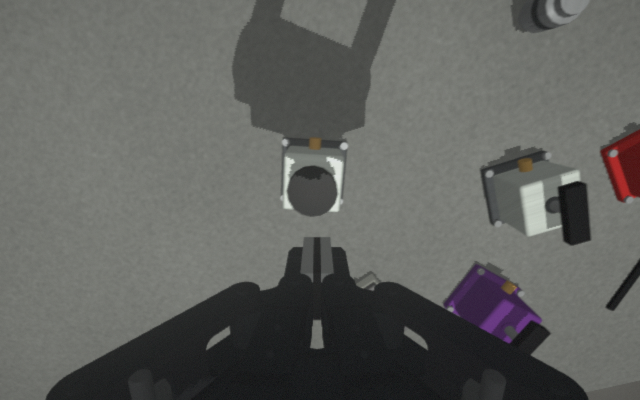

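The large cap is at (312,191), so I'll shift by (2,-4) mm and press.

Call:
send_rows --pt "1 0.002 -0.004 0.04 0 0 0" --pt "1 0 0 0.045 0 0 0" --pt "1 0 0 0.01 0 0 0" --pt "1 0 0 0.005 0 0 0" --pt "1 0 0 0.004 0 0 0" --pt "1 0 0 0.004 0 0 0" --pt "1 0 0 0.004 0 0 0" --pt "1 0 0 0.003 0 0 0" --pt "1 0 0 0.003 0 0 0" --pt "1 0 0 0.002 0 0 0"

```text
time_s: 6.0
eef_pos: [522.4, -271.1, 75.4]
ee_rot: [0.0, 0.15, 0.989, -0.0]
force: [2.0, -0.7, 5.5]
grip_width: 0.002
grip_force: 2.6
```

The large valve is down as well. Now the bar.

Call:
send_rows --pt "1 0 0 -0.03 0 0 0" --pt "1 0 0 -0.05 0 0 0" --pt "1 -0.003 0.029 -0.005 0 0 0" --pt "1 -0.003 0.029 -0.005 0 0 0" --pt "1 -0.003 0.029 -0.005 0 0 0" --pt "1 -0.003 0.029 -0.005 0 0 0" --pt "1 -0.003 0.029 -0.005 0 0 0" --pt "1 -0.003 0.029 -0.005 0 0 0" --pt "1 -0.003 0.028 -0.005 0 0 0" --pt "1 -0.003 0.028 -0.005 0 0 0"

```text
time_s: 7.25
eef_pos: [613.0, -57.5, 194.7]
ee_rot: [-0.001, 0.15, 0.989, -0.0]
force: [0.4, 0.1, -0.1]
grip_width: -0.002
grip_force: 0.0
```

```bash
python3 look.py cap_bar w3
```

```text
t 7.25 tcp [613.  -57.5 194.7] grip -0.001666560305923086 F [ 0.4  0.1 -0.1] toolz [-0.002  0.    -1.   ]
tcp px [317. 251.] cap est px
wrist [318. 190.] 0.81 [610.  -55.7  90. ] tool shift [  3.1   0.9 104.7]
scene [220. 247.] 0.82 [ 746.9 -111.4   90. ] tool shift [-144.1  -11.8  104.4]
scene [270. 195.] 0.7 [607.5 -55.5  90. ] tool shift [  5.5   0.3 104.7]
scene [438. 256.] 0.18 [687.4 274.4  90. ] tool shift [ 27.1 339.  104.6]
top [348. 182.] 0.45 [607.9 -55.   90. ] tool shift [  5.4   0.9 104.7]
```

View pics/w3.png

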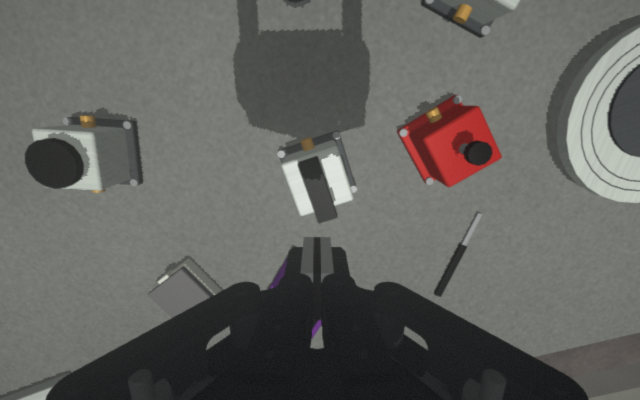

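The bar cap is at (318,189), matching the network, with nothing nearby. I'll shift by (3,1) mm and press.

Call:
send_rows --pt "1 0.003 0.001 0.04 0 0 0" --pt "1 0 0 0.045 0 0 0" --pt "1 0 0 0.01 0 0 0" --pt "1 0 0 0.005 0 0 0" --pt "1 0 0 0.004 0 0 0" --pt "1 0 0 0.004 0 0 0" --pt "1 0 0 0.004 0 0 0" --pt "1 0 0 0.003 0 0 0" --pt "1 0 0 0.003 0 0 0" --pt "1 0 0 0.002 0 0 0"

```text
time_s: 8.8
eef_pos: [611.0, -56.6, 75.4]
ee_rot: [0.0, 0.15, 0.989, -0.0]
force: [1.1, -0.1, 5.0]
grip_width: -0.002
grip_force: 2.6
```

Call:
send_rows --pt "1 0 0 -0.02 0 0 0" --pt "1 0 0 -0.045 0 0 0" --pt "1 0.02 0 -0.04 0 0 0" --pt "1 0.03 0 -0.04 0 0 0" --pt "1 0.03 0 -0.03 0 0 0" --pt "1 0.03 0 -0.02 0 0 0" --pt "1 0.03 0 0 0 0 0" --pt "1 0.02 0 0 0 0 0" --pt "1 0 0 0 0 0 0" --pt "1 0 0 0 0 0 0"

```text
time_s: 10.05
eef_pos: [458.2, -9.2, 270.0]
ee_rot: [-0.0, 0.15, 0.989, 0.0]
force: [0.7, -0.5, 0.2]
grip_width: -0.0
grip_force: 0.0
```

```bash
python3 - <<'E'
from h import *
a=ctrl.capture("scene"); b=ctrl.capture("wrist")
o=cv2.imread("pics/scene0.png")
n=cv2.cvtColor(a["img"],cv2.COLOR_RGB2BGR)
f=lambda i:cv2.resize(i[90:290,130:430],None,fx=2,fy=2,interpolation=cv2.INTER_CUBIC)[:,:]
v=np.hstack([f(o),f(n)]); cv2.imwrite("pics/cmp.png",cv2.resize(v,(800,267)) if 0 else cv2.resize(np.vstack([cv2.resize(f(o),(450,300)),cv2.resize(f(n),(450,300))]),None,fx=1,fy=1))
print(ctrl.sense()["time_s"])
E
```

```text
10.15
```

View pics/cmp.png

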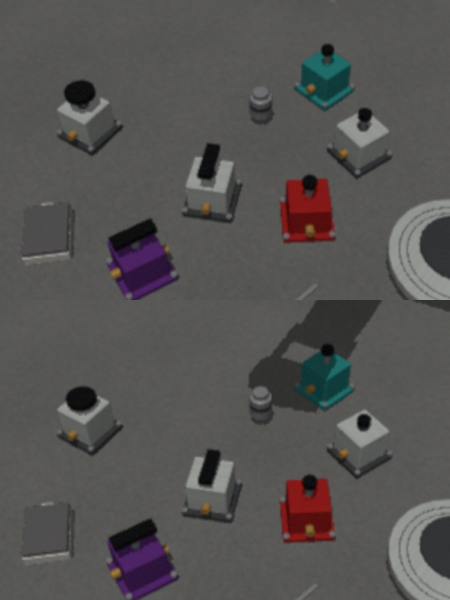

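In the before and after crops, all three white valves' caps are lower, the blocks have not moved, and the look-alikes and loose things are unchanged. The hand is clear.

```bash
python3 -c "
from rig import ctrl; print(ctrl.finish_job())"
```

```text
the job is handed in; nothing more can be done
None
```

I pressed the small, large and bar valves down in that order, each to about z = 75 mm with 5–6 N, cleared the hand and handed the job in at about 10 s; the closing picture shows all three caps down and nothing in view moved, but the hand-in returned no verdict.

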